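# Knock home the surveyor's pin and square up its column

### The arm

A 7-joint arm with a two-finger parallel gripper is mounted at the origin on the work surface. World frame = base frame: x ahead of the robot, y to its left, z up, the work surface at z = 0. Lengths are in mm, angles in degrees, forces in N, time in s.
With the tool pointing down it reaches from about 425 to 950 mm from the base axis. Payload 4.7 kg.
Tool frame: the origin (TCP) lies between the finger pads; the fingertips stand ctrl.tip_extent ahead of it and the grasp point (between the pads) lies 2 mm behind it (ctrl.tip_extent is the distance from the TCP to the fingertips, in mm); y points along the fingers, x is the direction in which the jaws open and shut, and the axes are right-handed (so a half turn about y gives the same grasp; the last joint's range is limited). The gripper opens to 87 mm and grips with 3 to 60 N. Pads are 19 mm wide; open, the fingers measure 117 mm over their backs; the gripper's body (75 mm by 190 mm) begins 51 mm behind the grasp point.
Start: joints at [63.203, 26.849, -2.785, 87.806, 1.381, 65.374, -4.715], TCP at [286.822, -611.049, 239.573] pointing down, gripper open.
Joint ranges: [-148.3, 148.3], [-19.14, 114.17], [-79.39, 73.82], [5.75, 140.21], [-59.74, 239.74], [12.07, 113.84], [-152.46, 152.46]. Speed limits (degrees/s): [147.25, 147.25, 180, 180, 180, 180, 180].

### API

Orientations are given as a 3x3 rotation matrix whose columns are the frame's x, y, z axes.
In Python, from station import monitor, cams, ctrl gives the robot as it stands.
- The arm moves only by the tool step_arm, never from a script. Its argument "plan" is text: rows parted by semicolons, each of 7 numbers parted by spaces: the shift along the tool's x, y, z in cm, then the turn, a rotation vector about the tool's x, y, z in rad, then the opening, from 0 (shut) to 1 (fully open). In form: x y z rx ry rz gripper; .... A call has 1 to 8 rows; each row is the pose to reach, as a shift and turn from the pose measured when the call began, along the tool's axes at that moment; what a row does not reach only later rows make up. A row lasts 1/10 s, in which the tool goes at most 50 mm and 8.59 degrees, less where a joint would pass 70% of its speed; a pose out of reach is approached as far as the arm can. A call with a gripper value outside its range is refused whole. The fingers move at their own pace and stop on an object; the grip force is fixed at half the most. Time passes only in rows, so rows that repeat a pose let the fingers close. It gives the time, the measured TCP pose, the force and the opening at its end, in the units of the state.
- monitor.sense(): the state, without advancing time (a new reading comes with each control period).
- cams.snapshot(name): name is "side" or "top" or "wrist"; returns a dict with "image" (420x560x3 uint8, red, green, blue), "mtx" (3x3 intrinsics, pixels), "distortion" ([k1, k2, p1, p2, k3] as OpenCV has them; the pictures are not rectified), "R" (3x3) and "t" (3): a world point X has camera coordinates R X + t. Camera axes: x right, y down, z forward; pixel columns grow to the right and rows downward; lengths in mm; the calibration is good to about 2 mm. A picture is of the moment at which its call begins. There is no depth.
- ctrl.close_job(): hands the job in, once; it reports no verdict.
The state is a dict: "clock": time; "joint_positions": joint angles; "qd": joint speeds; "joint_efforts": joint torques, N m; "position": TCP position; "tool_rot": TCP orientation; "force": force on the tool from outside, world axes, zero at the start; "wrist_torque": the same for the moment, N m; "opening": finger opening in mm.
Only numpy, scipy, OpenCV 4.12 (cv2) and the standard library are available. Lean on these libraries where they do the work, as an engineer would, in place of code of your own. Each camera call takes 0.05 s, during which the arm holds its last target. There are 200 camera calls.

### The job

The column of the dental surveyor has just been refitted and its arm is still off: with the mallet, knock the spring pin that stands up out of the column's foot fully home, and stand or lay the mallet back down on the bench. Then take the engineer's square, stand it upright on the surveyor's bed and press it into the corner between the bed and the column's front face until the stock sits flat on the bed and the blade lies flat up the column. Finish like that, still gripping the square and pressing it home so that I can look for light along the blade; leave the other things on the bench where they are.

Things in the scene. Friction and masses are not known exactly. Their poses are not given: they have to be found in the camera images.
- surveyor: dental surveyor, a fixed metal stand on the bench: a flat bed 200 mm (its x) by 180 mm (its y) with its top 20 mm above the bench, and near the bed's +x end an upright column whose front face looks to -x, along the long empty part of the bed. Origin: centre of the underside; z up
- bed: the surveyor's bed plate, 200 x 180 mm, 14 mm thick, top 20 mm above the bench; same origin and axes as the surveyor. The square slides on it with a friction of about 0.6, so it drags if held down hard
- column: bare upright column 200 mm tall, 26 mm (x) by 30 mm (y), origin on its axis at bed height, 76 mm along the surveyor's +x, same axes. At its base a foot bar 32 (x) by 164 (y) by 12 mm high, centred 7 mm behind (+x) the axis, its front edge 4 mm behind the column's face, with flat screw heads 4 mm high. The arm it carries is off, lying on the bench
- corner (a point): the corner itself: the middle of the line where the column's 30 mm wide front face meets the bed, 20 mm above the bench. +x points into the column, z up, as the surveyor's axes. The bed is empty for 160 mm in front of it (-x)
- pin_top (a point): centre of the flat top of the steel spring pin, 8 mm thick, in the foot bar, 70 mm to the -y side and 7 mm to the +x side of the column's axis; at joint value 0 it stands 12 mm above the foot (44 mm above the bench), when home 2 mm above the foot (34 mm above the bench)
- pin (a joint): travel of the spring pin, m: 0 standing up, 0.010 fully home at its stop; some episodes start up to 0.003 in. It is a tight friction fit: it takes about 8 N to move and stays where it is left
- mallet: small mallet standing on one face: round upright head 36 mm across, 70 mm tall, steel with white nylon faces; level wooden handle towards its -x, reaching 142 mm from the head's axis, 16 mm wide, 22 mm tall, centre line 35 mm above the lower face. About 0.36 kg, nearly all in the head. Origin: centre of the lower (striking) face; z up
- mallet_grip (a point): point on the centre line of the mallet's handle, 50 mm from the head's axis and 35 mm above the lower face
- square: steel engineer's square standing on its stock, a dark bar 105 mm (x) long, 18 mm (y) thick, 24 mm tall. Bright blade 22 mm wide (x), 5 mm thick, at the +x end, up to 85 mm above the underside, its outer edge flush with the stock's +x end. About 0.36 kg. Origin: centre of the underside; z up. The +x end goes against the column, the underside on the bed
- square_heel (a point): outer corner of the square: middle of the lower edge of its +x end, 52.5 mm from its origin
- square_tail (a point): middle of the lower edge of the stock's free (-x) end
- square_tip (a point): top of the blade's outer edge, 85 mm above the heel
- bowl: green rubber mixing bowl, 110 mm across, 65 mm high; leave alone. Origin: centre of the underside
- burr_stand: red anodized burr stand, 70 x 40 mm, 22 mm high, burrs up to 50 mm; leave alone. Origin: centre of the underside
- shade_holder: shade tab holder, grey bar 30 x 120 mm with a row of ceramic tabs up to 57 mm high; leave alone. Origin: centre of the underside
- screw: brass articulator screw standing on its head, 26 mm across, 40 mm tall; leave alone. Origin: centre of the underside
Not all that is in view belongs to the job. There is more than one size of the square; the job needs the middle-sized.

How it is judged (in metres and radians):
On the way, in this order (a step that is already met when the one before it is completed fails the run):
1. the spring pin is knocked home (value of joint pin above 0.0085 m), for 0.1 s.
2. the mallet is back down on the bench, let go and at rest (contact force between the fingers and mallet below 0.1 N and contact force between mallet and surveyor below 0.1 N and height (world z) of mallet below 0.06 m and linear speed of mallet below 0.03 m/s), for 0.3 s.
3. then the square is taken up in the gripper (contact force between the fingers and square above 0.5 N and height (world z) of square above 0.006 m and contact force between square and surveyor below 0.05 N), for 0.1 s.
At the end, for the whole second after the job is handed in: Pin in over 8.5 of 10 mm; mallet at rest on the bench, let go; square gripped, still, upright (2 deg), within 2 mm of bed and column face at both ends of stock and blade, 3 deg in yaw, 13 mm sideways, pressing column and bed over 1 N each; other things within 25 mm of their places (all of step 2 and value of joint pin above 0.0085 m and contact force between the fingers and square above 2 N and contact force between square and column above 1 N and contact force between square and bed above 1 N and x of square_heel in the frame of corner between -0.002 and 0.002 m and x of square_tip in the frame of corner between -0.002 and 0.002 m and z of square_heel in the frame of corner between -0.002 and 0.002 m and z of square_tail in the frame of corner between -0.002 and 0.002 m and y of square_heel in the frame of corner between -0.013 and 0.013 m and angle between the x axis of square and the x axis of corner, either way round below 0.052 rad and angle between square's own z axis and vertical below 0.035 rad and linear speed of square below 0.02 m/s and distance of each of bowl, burr_stand, shade_holder, screw from where it was at the start of the episode below 0.025 m); the arm keeps its last pose, push and grip.
It fails at once if the pin is pushed with the fingers, the arm or the square instead of the mallet (contact force between any of the fingers, the arm, square and pin above 1 N).
It fails at once if a bystander is knocked away (distance of any of bowl, burr_stand, shade_holder, screw from where it was at the start of the episode above 0.03 m).
It also fails if it takes over 64 s, if anything falls off the work surface, if the arm or the gripper's body presses on something with over 40 N, if the wrist force passes 120 N, or if a joint passes its speed limit or range.

## Working session

There is one attempt and no reset: what is moved stays moved. The work goes in short steps, Python scripts to look and compute and a tool call to move; the robot and the scene stay as the last step left them, time stands still between calls to the robot, and variables do not carry over. Pictures are saved under pics/ and viewed, about 8 in all and at most 12, crops included, and the job is handed in when it is done.

Besides the shell and the picture viewer there is one more tool, called after ">>>" as name(argument=value, ...) on one line, values as JSON. step_arm: Moves the arm, as the interface text tells. Its arguments: {"type":"object","properties":{"plan":{"type":"string"}},"required":["plan"]}

```bash
ls; mkdir -p pics
cat > h.py <<'E'
import numpy as np, cv2, json, pickle
from station import monitor, cams, ctrl
def snap(n,tag):
    s=cams.snapshot(n); pickle.dump(s,open(f'pics/{tag}.pkl','wb'))
    cv2.imwrite(f'pics/{tag}.png',cv2.cvtColor(np.asarray(s['image']),cv2.COLOR_RGB2BGR)); return s
def load(tag): return pickle.load(open(f'pics/{tag}.pkl','rb'))
def und(s,px): return cv2.undistortPoints(np.array(px,float).reshape(-1,1,2),np.array(s['mtx']),np.array(s['distortion'])).reshape(-1,2)
def ray(s,px):
    n=und(s,px); R=np.array(s['R']);t=np.array(s['t'])
    return -R.T@t, np.c_[n,np.ones(len(n))]@R
def onz(s,px,z):
    c,d=ray(s,px); return c+d*((z-c[2])/d[:,2])[:,None]
def tri(views):
    A=np.zeros((3,3));b=np.zeros(3);L=[]
    for s,p in views:
        c,d=ray(s,[p]);d=d[0]/np.linalg.norm(d[0]);P=np.eye(3)-np.outer(d,d);A+=P;b+=P@c;L.append((P,c))
    X=np.linalg.solve(A,b); return X,[np.linalg.norm(P@(X-c)) for P,c in L]
def proj(s,X):
    return cv2.projectPoints(np.array(X,float).reshape(-1,1,3),cv2.Rodrigues(np.array(s['R']))[0],np.array(s['t'],float),np.array(s['mtx']),np.array(s['distortion']))[0].reshape(-1,2)
def st():
    s=monitor.sense(); print('clk',s['clock'],'pos',np.round(s['position'],1),'F',np.round(s['force'],1),'T',np.round(s['wrist_torque'],2),'op',s['opening']); print(np.round(s['tool_rot'],4)); print(np.round(s['joint_positions'],1)); return s
def crop(tag,x0,y0,x1,y1,k,out=None):
    im=cv2.imread(f'pics/{tag}.png')[y0:y1,x0:x1]; return cv2.resize(im,None,fx=k,fy=k,interpolation=cv2.INTER_CUBIC)
E
python3 - <<'E'
from h import *
st(); print(ctrl.tip_extent)
for n in('top','side','wrist'): 
    s=snap(n,n+'0'); print(n, -np.array(s['R']).T@np.array(s['t']))
a=[cv2.imread(f'pics/{n}0.png') for n in('top','side')]
cv2.imwrite('pics/v1.png',cv2.resize(np.vstack(a),None,fx=.7,fy=.7))
E
```

```text
pics
clk 0.0 pos [ 286.6 -610.5  238.5] F [-1.2  0.1  0.2] T [ 0.01  0.   -0.03] op 86.97862205898207
[[ 4.249e-01 -9.000e-04  9.052e-01]
 [-9.052e-01  1.700e-03  4.249e-01]
 [-1.900e-03 -1.000e+00 -1.000e-04]]
[63.2 26.9 -2.8 87.9  1.4 65.4 -4.7]
17.0
top [ 392.20070012    5.85642466 1015.47130305]
side [ -4.42958822 602.34735853 905.84294661]
wrist [ 348.83065978 -582.36792091  384.20091613]
```

View pics/top0.png

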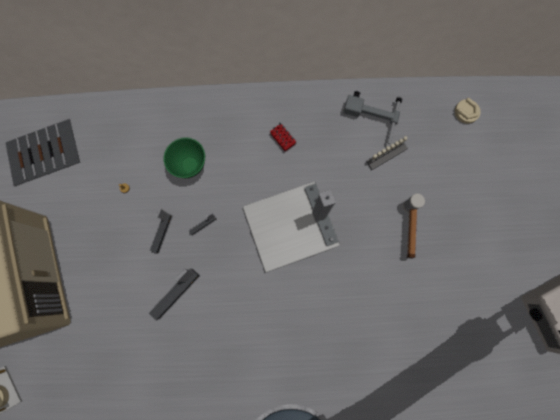

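View pics/side0.png

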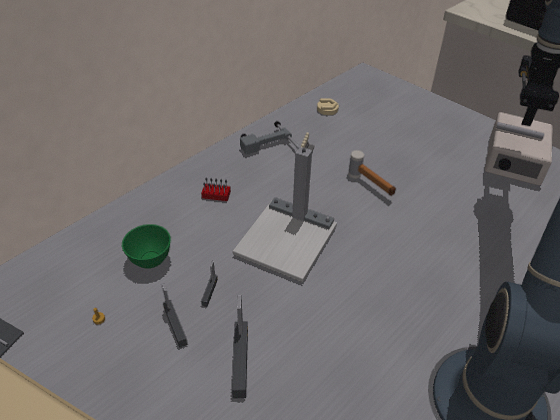

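Run:
```python
from h import *
a=crop('top0',235,170,345,280,5); b=crop('side0',225,130,345,290,4)
h=max(a.shape[0],b.shape[0])
pad=lambda i:cv2.copyMakeBorder(i,0,h-i.shape[0],0,0,cv2.BORDER_CONSTANT)
def sc(i,n):return cv2.resize(i,None,fx=n,fy=n)
c=crop('top0',145,200,220,325,4); d=crop('side0',150,255,260,400,4)
A=np.hstack([pad(a),pad(b)]);print(A.shape)
cv2.imwrite('pics/v3.png',sc(A,.77))
h=600; e=crop('top0',400,185,440,265,5); f=crop('side0',340,140,405,200,5)
cv2.imwrite('pics/v4.png',sc(np.hstack([pad(c),pad(d)]),.95)); print(a.shape,b.shape,c.shape,d.shape,e.shape,f.shape)
h=400
cv2.imwrite('pics/v5.png',np.hstack([pad(e),pad(f)]))
```

```text
(640, 1030, 3)
(550, 550, 3) (640, 480, 3) (500, 300, 3) (580, 440, 3) (400, 200, 3) (300, 325, 3)
```

View pics/v3.png

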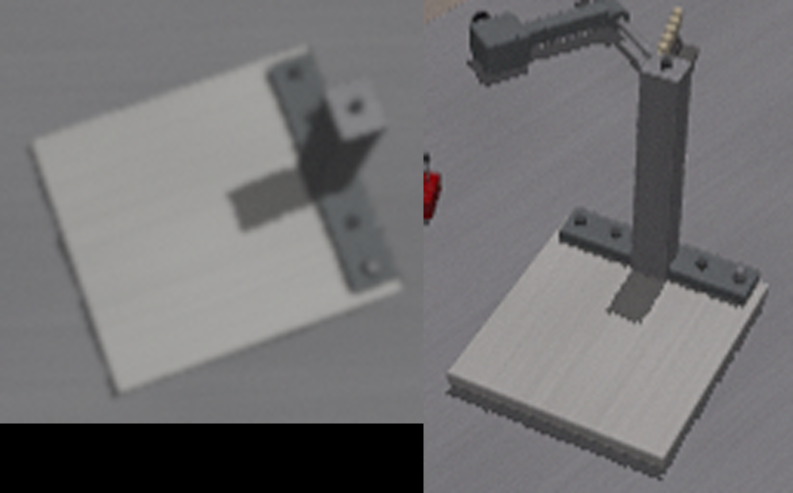

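View pics/v4.png

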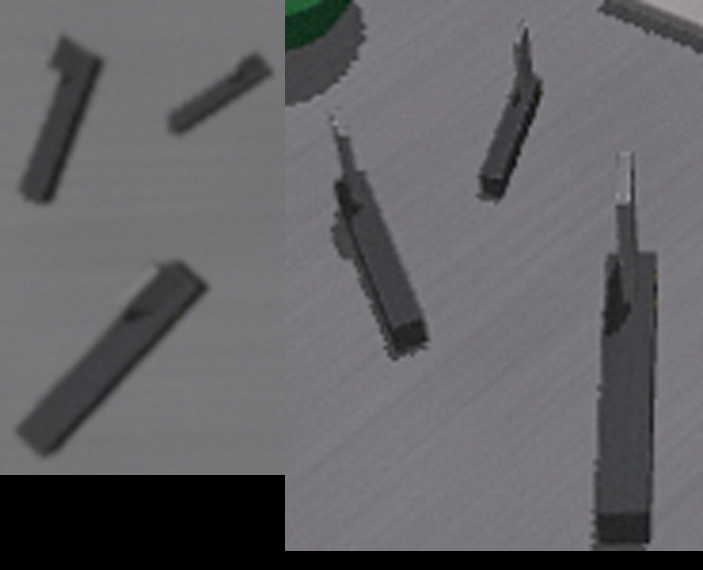

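View pics/v5.png

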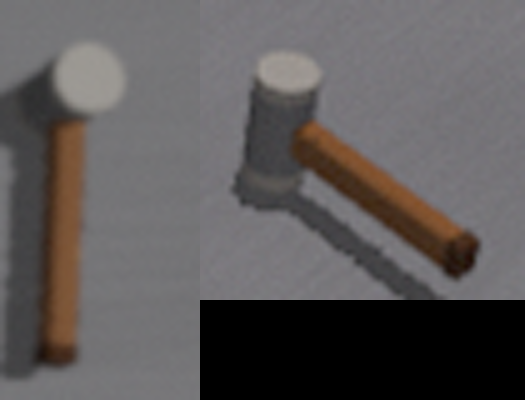

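Run:
```python
from h import *
T=load('top0');S=load('side0')
t3=lambda x,y:(235+x/3.85,170+y/3.85); s3=lambda x,y:(225+(x-423.5)/3.08,130+y/3.08)
t4=lambda x,y:(145+x/3.8,200+y/3.8); s4=lambda x,y:(150+(x-285)/3.8,255+y/3.8)
t5=lambda x,y:(400+x/5,185+y/5); s5=lambda x,y:(340+(x-200)/5,140+y/5)
off=-.4
for n,a,b in [('bedL',t3(33,146),s3(448,378)),('bedB',t3(118,392),s3(662,462)),('bedR',t3(400,285),s3(767,285)),('pin',t3(372,267),s3(741,270)),('coltop',t3(357,108),s3(667,66)),
 ('sqheelR',t4(102,62),s4(362,170)),('sqtailR',t4(48,200),s4(424,318)),('sqtip',t4(66,38),s4(332,112)),
 ('malhead',t5(89,77),s5(289,73)),('malend',t5(62,348),s5(465,245)),('malhandle_near',t5(68,125),s5(310,130))]:
    X,e=tri([(T,a),(S,b)]); print(n,np.round(X,1),np.round(e,1))
print('small/large lengths at z24')
for p,q in [((175,128),(265,62)),((30,442),(195,272)),((34,198),(84,52))]:
    P=onz(T,[t4(*p),t4(*q)],24); print(P.round(),np.linalg.norm(P[0]-P[1]))
P=onz(T,[t3(33,146),t3(118,392),t3(400,285),t3(308,46)],20); print(P.round(1),[np.linalg.norm(P[i]-P[i-1]).round(1) for i in range(4)])
W=load('wrist0'); print(proj(W,[[500,-300,40],[480,-200,40]]))
```

```text
bedL [609.3  90.9  13.6] [2.5 2.5]
bedB [440.7  39.6  15.4] [1.4 1.4]
bedR [ 500.4 -151.    17.4] [0.3 0.3]
pin [ 511.1 -129.4   41.7] [1. 1.]
coltop [ 576.4 -102.9  219.8] [1.1 1.1]
sqheelR [596.4 278.5  23.2] [5.4 5.4]
sqtailR [502.6 314.4  18.7] [2.9 2.9]
sqtip [601.5 286.7  78.1] [4.4 4.4]
malhead [ 594.  -350.7   67.7] [0.6 0.6]
malend [ 461.4 -331.4   38.6] [0.1 0.1]
malhandle_near [ 574.1 -346.8   42.2] [0.3 0.3]
small/large lengths at z24
[[544. 225.  24.]
 [587. 163.  24.]] 74.55403658826765
[[342. 322.  24.]
 [448. 212.  24.]] 152.23867445422727
[[501. 320.  24.]
 [599. 287.  24.]] 103.46972966000264
[[ 605.8   88.9   20. ]
 [ 439.3   38.7   20. ]
 [ 499.9 -150.7   20. ]
 [ 666.5 -100.8   20. ]] [np.float64(199.1), np.float64(173.9), np.float64(198.8), np.float64(173.9)]
[[  39.29879861 -206.40845772]
 [ -84.91439883 -237.68246532]]
```

```bash
cat >> h.py <<'E'
from scipy.spatial.transform import Rotation as Ro
def tgt(pos,yaw):
    s=monitor.sense(); R=np.array(s['tool_rot']); y=np.radians(yaw)
    D=np.array([[np.sin(y),0,np.cos(y)],[-np.cos(y),0,np.sin(y)],[0,-1,0]])
    d=R.T@(np.array(pos,float)-s['position'])/10; r=Ro.from_matrix(R.T@D).as_rotvec()
    print('PLAN',' '.join('%.2f'%v for v in d),' '.join('%.3f'%v for v in r))
E
python3 -c "
from h import *
tgt([550.4,-344.4,160],-8.3)"
```

```text
PLAN -12.88 7.89 35.19 0.000 0.584 -0.001
```

>>> step_arm(plan="-12.88 7.9 35.2 0 0.584 0 1;-12.88 7.9 35.2 0 0.584 0 1;-12.88 7.9 35.2 0 0.584 0 1;-12.88 7.9 35.2 0 0.584 0 1;-12.88 7.9 35.2 0 0.584 0 1;-12.88 7.9 35.2 0 0.584 0 1;-12.88 7.9 35.2 0 0.584 0 1;-12.88 7.9 35.2 0 0.584 0 1")

```text
clock: 0.95
position: [553.0, -340.0, 158.8]
tool_rot: [[-0.14, -0.001, 0.99], [-0.99, 0.004, -0.14], [-0.004, -1.0, -0.001]]
force: [0.4, 0.2, 0.6]
opening: 87.4
```

```bash
python3 -c "
from h import *
st();W=snap('wrist','wrist1'); tgt([550.4,-344.4,60],-8.3); print(proj(W,[[594,-350.7,70],[452.5,-330.1,35]]))"
```

```text
clk 0.95 pos [ 553.  -340.   158.8] F [0.4 0.2 0.6] T [0.07 0.01 0.02] op 87.39049833346238
[[-1.403e-01 -7.000e-04  9.901e-01]
 [-9.901e-01  3.700e-03 -1.403e-01]
 [-3.600e-03 -1.000e+00 -1.200e-03]]
[ 28.6  28.7  -1.   96.2   0.4  55.2 -70.5]
PLAN 1.15 9.76 -0.50 0.000 0.011 -0.008
[[281.84685029 160.18819626]
 [279.77531888 318.28485752]]
```

View pics/wrist1.png

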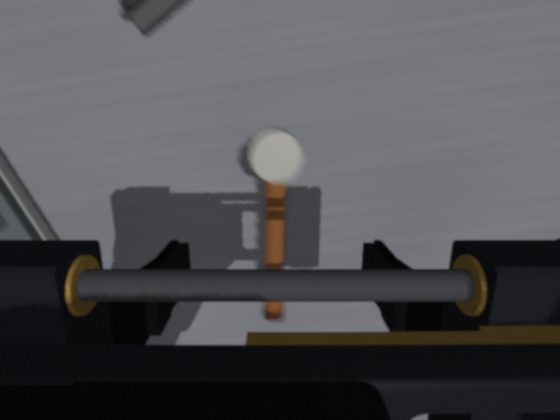

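```bash
python3 -c "
from h import *
W=load('wrist1');T=load('top0'); print(onz(W,[(276,156)],70),onz(W,[(274,315)],35)); print(tri([(W,(276,156)),(T,(417.8,200.4))]))
print(onz(W,[(276,190),(274,235)],46))
tgt([550.4,-341.5,33],-8.3)"
```

```text
[[ 597.34524671 -347.16875965   70.        ]] [[ 456.43928791 -325.51079175   35.        ]]
(array([ 595.21958431, -348.78051613,   69.3002322 ]), [np.float64(2.6123055818331187), np.float64(2.6123055818332195)])
[[ 569.35858551 -343.18298861   46.        ]
 [ 533.69832939 -336.57442346   46.        ]]
PLAN 0.89 12.47 -0.54 0.000 0.011 -0.008
```

>>> step_arm(plan="0.7 6 -0.4 0 0.016 -0.008 1;0.8 11 -0.4 0 0.016 -0.008 1;0.8 12.4 -0.4 0 0.016 -0.008 1;0.8 12.5 -0.4 0 0.016 -0.008 1;0.8 12.5 -0.4 0 0.016 -0.008 0;0.8 12.5 -0.4 0 0.016 -0.008 0;0.8 12.5 -0.4 0 0.016 -0.008 0;0.8 12.5 -0.4 0 0.016 -0.008 0")

```text
clock: 1.8
position: [552.8, -341.4, 34.4]
tool_rot: [[-0.149, 0.003, 0.989], [-0.989, -0.001, -0.149], [0.001, -1.0, 0.003]]
force: [-0.3, 0.1, -0.2]
opening: 62.6
```

```bash
python3 -c "
from h import *
st();W=snap('wrist','wrist2');tgt([552,-341,133],-8.7)"
```

```text
clk 1.8 pos [ 552.8 -341.4   34.4] F [-0.3  0.1 -0.2] T [0.   0.03 0.03] op 62.59458721521721
[[-0.1492  0.0025  0.9888]
 [-0.9888 -0.0015 -0.1492]
 [ 0.0011 -1.      0.0027]]
[ 28.6  37.2  -0.9 100.7   0.8  41.9 -71.3]
PLAN -0.01 -9.89 -0.04 -0.002 0.002 0.001
```

Fingers still closing; wait, then lift.

>>> step_arm(plan="0 0 0 0 0 0 0;0 0 0 0 0 0 0;0 0 0 0 0 0 0;0 0 0 0 0 0 0;0 0 0 0 0 0 0;0 0 0 0 0 0 0;0 0 0 0 0 0 0;0 0 0 0 0 0 0")

```text
clock: 2.65
position: [552.5, -341.3, 34.0]
tool_rot: [[-0.149, 0.002, 0.989], [-0.989, -0.001, -0.149], [0.001, -1.0, 0.002]]
force: [0.2, -0.3, 0.3]
opening: 15.7
```

>>> step_arm(plan="0 0 0 0 0 0 0;0 0 0 0 0 0 0;0 0 0 0 0 0 0;0 0 0 0 0 0 0;0 -2 0 0 0 0 0;0 -5 0 0 0 0 0;0 -9 0 0 0 0 0;0 -9 0 0 0 0 0")

```text
clock: 3.45
position: [555.4, -342.8, 129.2]
tool_rot: [[-0.149, 0.011, 0.989], [-0.989, -0.006, -0.149], [0.004, -1.0, 0.011]]
force: [1.1, 0.0, -2.9]
opening: 15.6
```

```bash
python3 -c "
from h import *
st();W=snap('wrist','wrist3');S=snap('side','side3');T=snap('top','top3')
a=cv2.imread('pics/wrist3.png')
b=crop('side3',290,90,410,210,4)
a=cv2.copyMakeBorder(a,0,60,0,0,cv2.BORDER_CONSTANT)
cv2.imwrite('pics/v7.png',cv2.resize(np.hstack([a,b]),None,fx=.76,fy=.76))
tgt([550,-341,133],-8.7)"
```

```text
clk 3.45 pos [ 555.4 -342.8  129.2] F [ 1.1  0.  -2.9] T [-0.07 -0.01 -0.03] op 15.566171937432653
[[-0.1494  0.0106  0.9887]
 [-0.9888 -0.0059 -0.1494]
 [ 0.0042 -0.9999  0.0114]]
[ 28.5  30.5  -0.8  97.7   0.5  51.2 -71.1]
PLAN 0.07 -1.04 -0.10 0.001 0.002 -0.000
```

View pics/v7.png

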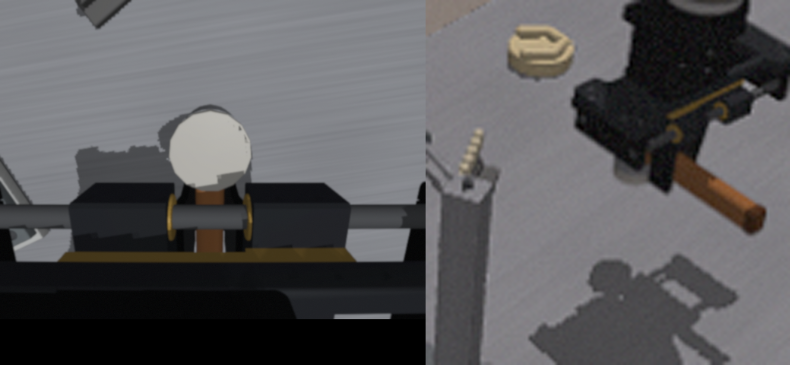

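```bash
python3 -c "
from h import *
W=load('wrist3');s=monitor.sense();P=onz(W,[(210/.76,150/.76)],165)[0];print(P,np.array(s['tool_rot']).T@(P-s['position']))
# target head center = pin + -4*ysurv
yv=np.array([.952,.305]);yaw=17.8
pin=np.array([511.3,-130.4]); hc=pin-5*yv; g=hc-44*yv; print(hc,g)
tgt([*g,200],yaw)
"
```

```text
[ 598.4359681  -350.35186542  165.        ] [  2.70382822 -42.41714974  48.21621038]
[ 506.54  -131.925] [ 464.652 -145.345]
PLAN -18.01 -7.72 -11.47 0.001 -0.460 -0.000
```

>>> step_arm(plan="-4 -7 -3 0 -0.1 0 0;-8 -7 -6 0 -0.2 0 0;-12 -7.5 -8 0 -0.35 0 0;-16 -7.5 -11 0 -0.46 0 0;-18 -7.5 -11.5 0 -0.46 0 0;-18 -4 -11.5 0 -0.46 0 0;-18 0 -11.5 0 -0.46 0 0;-18 0 -11.5 0 -0.46 0 0")

```text
clock: 4.4
position: [458.4, -143.7, 117.1]
tool_rot: [[0.306, -0.016, 0.952], [-0.952, 0.004, 0.306], [-0.009, -1.0, -0.014]]
force: [-2.7, 0.3, -3.2]
opening: 15.6
```

```bash
python3 -c "
from h import *
st();T=snap('top','top4');S=snap('side','side4');W=snap('wrist','w4');s=st()
p=np.array(s['position']);R=np.array(s['tool_rot'])
hc=p+R@[1,0,44]; print('head',hc); 
for C in(T,S): print(proj(C,[hc+[0,0,1],hc+[0,0,-34],[511.3,-130.4,43]]))
tgt([464.7,-145.3,85],17.8)
a=crop('side4',270,170,370,270,5);b=crop('top4',290,190,370,270,5)
b=cv2.copyMakeBorder(b,0,100,0,0,cv2.BORDER_CONSTANT)
cv2.imwrite('pics/v8.png',cv2.resize(np.hstack([a,b]),None,fx=.88,fy=.88))
"
```

```text
clk 4.4 pos [ 458.4 -143.7  117.1] F [-2.7  0.3 -3.2] T [-0.02  0.3   0.02] op 15.626509693882642
[[ 0.3064 -0.0158  0.9518]
 [-0.9519  0.0042  0.3065]
 [-0.0088 -0.9999 -0.0138]]
[ 21.   18.7 -10.3 119.7   4.8  42.9 -64.5]
clk 4.55 pos [ 464.6 -145.6  123. ] F [ 0.5 -0.6 -4. ] T [-0.07  0.06  0.01] op 15.683340776090953
[[ 3.048e-01 -1.100e-03  9.524e-01]
 [-9.524e-01  6.000e-04  3.048e-01]
 [-9.000e-04 -1.000e+00 -9.000e-04]]
[ 21.1  18.3 -10.3 119.2   4.7  42.9 -64.5]
head [ 506.80578586 -133.09414579  122.98572985]
[[337.72814957 236.18509654]
 [335.59793055 238.17600012]
 [331.81729307 238.84628936]]
[[333.86060715 192.27136615]
 [332.5471733  203.44128079]
 [328.74118223 217.10117444]]
PLAN -0.02 3.80 0.02 0.001 -0.001 -0.001
```

View pics/v8.png

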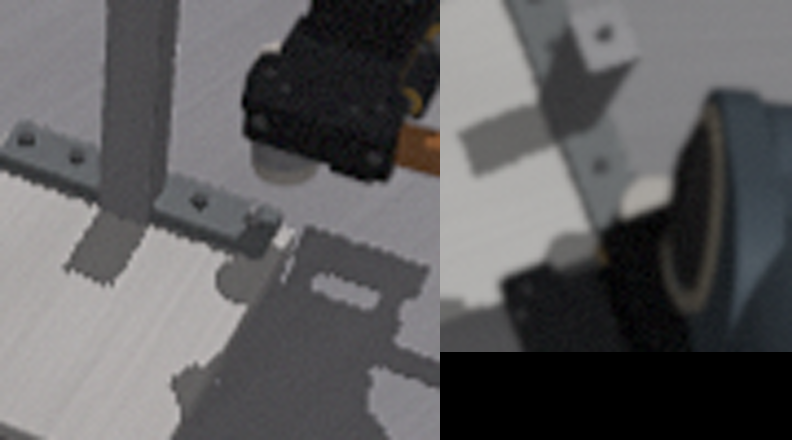

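>>> step_arm(plan="0 2 0 0 0 0 0;0 4 0 0 0 0 0;0 4.6 0 0 0 0 0;0 4.9 0 0 0 0 0;0 5.1 0 0 0 0 0;0 5.3 0 0 0 0 0;0 5.5 0 0 0 0 0;0 5.5 0 0 0 0 0")

```text
clock: 5.35
position: [463.8, -146.5, 68.8]
tool_rot: [[0.304, -0.002, 0.953], [-0.953, -0.001, 0.304], [-0.0, -1.0, -0.002]]
force: [-6.6, -1.5, 7.2]
opening: 15.7
```

```bash
python3 -c "
from h import *
st()"
```

```text
clk 5.35 pos [ 463.8 -146.5   68.8] F [-6.6 -1.5  7.2] T [-0.4   1.28  0.02] op 15.687860131719567
[[ 3.040e-01 -2.200e-03  9.527e-01]
 [-9.527e-01 -5.000e-04  3.040e-01]
 [-2.000e-04 -1.000e+00 -2.300e-03]]
[ 20.3  23.3  -9.5 121.4   6.5  35.8 -66. ]
```

>>> step_arm(plan="0 0.2 0 0 0 0 0;0 0.4 0 0 0 0 0;0 0.5 0 0 0 0 0;0 0.5 0 0 0 0 0;0 0.5 0 0 0 0 0")

```text
clock: 5.85
position: [461.9, -147.2, 64.2]
tool_rot: [[0.303, -0.006, 0.953], [-0.953, -0.001, 0.303], [-0.001, -1.0, -0.006]]
force: [-8.2, -0.9, 7.4]
opening: 15.3
```

```bash
python3 -c "
from h import *
st();S=snap('side','side5');cv2.imwrite('pics/v9.png',crop('side5',270,170,370,270,6))"
```

```text
clk 5.85 pos [ 461.9 -147.2   64.2] F [-8.2 -0.9  7.4] T [-0.22  1.53  0.05] op 15.263725046236216
[[ 3.031e-01 -5.700e-03  9.529e-01]
 [-9.529e-01 -1.300e-03  3.031e-01]
 [-5.000e-04 -1.000e+00 -5.800e-03]]
[ 20.2  23.7  -9.3 121.6   6.7  35.4 -66.2]
```

View pics/v9.png

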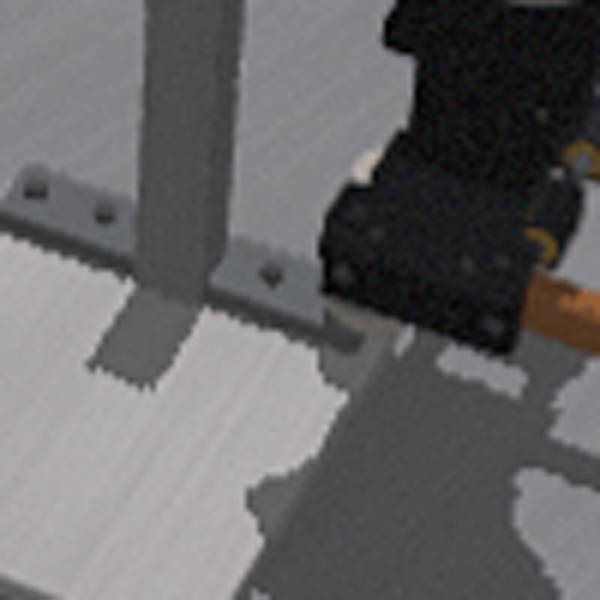

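>>> step_arm(plan="0 -2 0 0 0 0 0;0 -6 0 0 0 0 0;0 -8 -1 0 0 0 0;0 -8 -4 0 0 0 0;0 -8 -4 0 0 0 0;0 -8 -4 0 0 0 0")

```text
clock: 6.5
position: [424.4, -159.3, 144.6]
tool_rot: [[0.303, -0.004, 0.953], [-0.953, -0.002, 0.303], [0.0, -1.0, -0.004]]
force: [0.2, -0.4, -3.5]
opening: 15.5
```

```bash
python3 -c "
from h import *
st();S=snap('side','side6');W=snap('wrist','w6');T=snap('top','top6');st()
a=crop('side6',290,170,390,270,4);b=cv2.imread('pics/w6.png')
a=cv2.copyMakeBorder(a,0,20,0,0,cv2.BORDER_CONSTANT)
c=crop('top6',310,215,360,265,6);c=cv2.copyMakeBorder(c,0,120,0,0,cv2.BORDER_CONSTANT)
cv2.imwrite('pics/v10.png',cv2.resize(np.hstack([a,b,c]),None,fx=.63,fy=.63))"
```

```text
clk 6.5 pos [ 424.4 -159.3  144.6] F [ 0.2 -0.4 -3.5] T [-0.01  0.12  0.02] op 15.51878679360969
[[ 3.025e-01 -3.900e-03  9.531e-01]
 [-9.531e-01 -1.500e-03  3.025e-01]
 [ 3.000e-04 -1.000e+00 -4.200e-03]]
[ 24.1  13.7 -10.3 122.1   3.6  44.7 -60.9]
clk 6.65 pos [ 425.3 -158.8  144.4] F [-0.3  1.1 -5.4] T [-0.02  0.09  0.04] op 15.716630554188992
[[ 3.040e-01 -4.600e-03  9.527e-01]
 [-9.527e-01 -1.100e-03  3.040e-01]
 [-4.000e-04 -1.000e+00 -4.700e-03]]
[ 24.   13.8 -10.3 122.    3.7  44.7 -60.9]
```

View pics/v10.png

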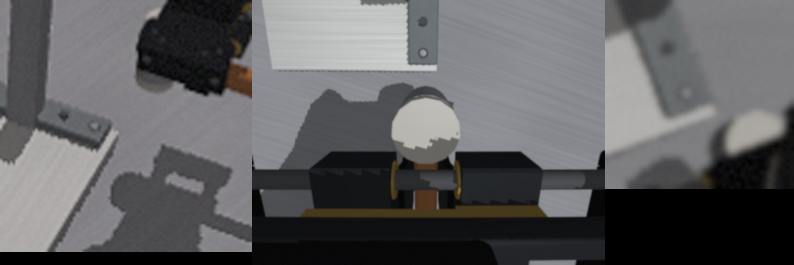

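```bash
python3 -c "
from h import *
for t in('side0','side6'):
    s=load(t);g=cv2.cvtColor(np.asarray(s['image']),cv2.COLOR_RGB2GRAY);print(g[211:228,320:338])
s=load('side6');P=[511.3,-130.4];print(proj(s,[[*P,44],[*P,34],[*P,41]]))
W=load('w6');print(proj(W,[[*P,34],[*P,44]]))
g=cv2.cvtColor(np.asarray(W['image']),cv2.COLOR_RGB2GRAY);print(g[76:93,262:282])
"
```

```text
[[119 115 115 117 116 117 116 120 122 118 117 118 117 118 117 118 117 117]
 [105 117 115 116 117 118 119 119 115 116 120 115 116 118 118 119 118 118]
 [100 106 116 118 118 118 116 120 119 118 117 116 117 118 117 115 120 117]
 [ 96  94 100 103 105 114 120 117 115 118 119 116 118 117 117 119 117 120]
 [ 93  92  93  96  92  98 106 103 106 119 118 119 117 117 116 118 118 118]
 [ 94  93  94  92  90  92  93 109 107 102 103 108 121 120 117 119 117 117]
 [ 97  93  91  91  92  95  98 120 118  89  91  96 105 102 121 119 118 118]
 [ 97  93  93  93  93  91  78 100  98  82  94  94  91  91 107 119 115 118]
 [ 94  94  90  92  91  77  60  74  75  81  88  91  91  80 104 119 119 116]
 [ 92  93  94  95  93  73  59  68  68  69  91  93  86  59 117 118 118 117]
 [ 96  93  92  97  96  86  53  55  55  74  96  93  64  79 138 121 117 116]
 [ 93  95  99  93  93  94  85  84  82  90  90  73  59 122 154 148 152 115]
 [ 69  75  79  92  97  93  96  96  97  96  93  50  78 147 155 157 128 113]
 [ 50  52  58  68  72  83  91  97  95  92  72  65 142 159 156 145  91 117]
 [ 51  52  52  50  50  59  72  75  86  90  50  86 
[... 2344 characters left out ...]
  86  93
  105 111]
 [107  95  85  87 107 129 141 146 149 151 155 157 157 148 125  97  86  94
  106 111]
 [107  97  85  83  98 122 138 144 147 149 152 154 152 139 113  89  85  97
  107 112]
 [109 101  88  81  89 110 128 139 143 146 147 146 140 123  99  84  87 101
  109 111]
 [111 105  94  84  83  94 111 125 133 136 136 131 120 103  87  83  92 104
  110 111]
 [112 109 102  92  84  84  92 103 111 115 113 106  97  87  84  89 100 108
  111 111]
 [111 111 108 101  91  84  81  84  89  90  89  85  82  83  88  98 106 109
  111 111]
 [112 111 110 108 101  93  86  82  81  81  80  81  83  90  98 105 109 110
  111 111]
 [112 111 111 111 108 103  97  93  90  88  88  92  96 101 106 108 110 110
  110 110]]
```

```bash
python3 -c "
from h import *
W=load('w6');P=onz(W,[((425-252)/.63,130/.63)],144.6+38)[0];print(P,np.linalg.norm((P-[424.4,-159.3,0])[:2]))
tgt([464.7,-145.3,94],17.8)"
```

```text
[ 464.82828472 -146.85603391  182.6       ] 42.300100442738604
PLAN -0.09 5.02 4.19 0.005 -0.002 -0.000
```

>>> step_arm(plan="0 0 4.2 -0.05 0 0 0;0 2 4.2 -0.05 0 0 0;0 5 4.2 -0.05 0 0 0;0 5 4.2 -0.05 0 0 0;0 5 4.2 -0.05 0 0 0;0 7.3 4.2 -0.05 0 0 0;0 8 4.2 -0.05 0 0 0;0 8 4.2 -0.05 0 0 0")

```text
clock: 7.45
position: [465.0, -147.0, 65.0]
tool_rot: [[0.303, -0.052, 0.952], [-0.953, -0.017, 0.303], [0.0, -0.998, -0.055]]
force: [-1.2, -0.5, -0.8]
opening: 15.3
```

```bash
python3 -c "
from h import *
st()"
```

```text
clk 7.45 pos [ 465. -147.   65.] F [-1.2 -0.5 -0.8] T [-0.22  0.3  -0.06] op 15.326914085103878
[[ 3.032e-01 -5.210e-02  9.515e-01]
 [-9.529e-01 -1.710e-02  3.027e-01]
 [ 5.000e-04 -9.985e-01 -5.480e-02]]
[ 19.1  24.7  -9.2 119.8   8.6  38.9 -68.6]
```

>>> step_arm(plan="0 0.2 0 0 0 0 0;0 0.4 0 0 0 0 0;0 0.4 0 0 0 0 0;0 0.4 0 0 0 0 0")

```text
clock: 7.85
position: [464.3, -147.5, 62.3]
tool_rot: [[0.303, -0.053, 0.952], [-0.953, -0.018, 0.302], [0.001, -0.998, -0.056]]
force: [-5.6, -0.6, 6.4]
opening: 16.0
```

>>> step_arm(plan="0 0.2 0 0 0 0 0;0 0.3 0 0 0 0 0;0 0.3 0 0 0 0 0;0 0.3 0 0 0 0 0")

```text
clock: 8.25
position: [463.7, -147.8, 60.7]
tool_rot: [[0.303, -0.053, 0.952], [-0.953, -0.018, 0.302], [0.001, -0.998, -0.056]]
force: [-5.3, -1.3, 7.0]
opening: 15.5
```

>>> step_arm(plan="0 -2 0 0 0 0 0;0 -6 0 0 0 0 0;0 -9 0 0 0 0 0;5 -9 0 0 0 0 0;10 -9 0 0 0 0 0;13 -9 0 0 0 0 0;13 -9 0 0 0 0 0")

```text
clock: 8.95
position: [508.5, -276.0, 151.4]
tool_rot: [[0.295, -0.05, 0.954], [-0.955, -0.022, 0.295], [0.006, -0.998, -0.054]]
force: [-0.4, 0.6, -4.4]
opening: 15.5
```

```bash
python3 -c "
from h import *
S=snap('side','side7');W=snap('wrist','w7');st()
s=load('side7');g=cv2.cvtColor(np.asarray(s['image']),cv2.COLOR_RGB2GRAY);print(g[211:228,320:338])
print(proj(W,[[511,-130,34]]))
"
```

```text
clk 9.05 pos [ 507.9 -270.1  150.8] F [-0.1  0.5 -3.4] T [0.13 0.03 0.01] op 15.740127463792337
[[ 3.013e-01 -5.270e-02  9.521e-01]
 [-9.535e-01 -1.760e-02  3.008e-01]
 [ 9.000e-04 -9.985e-01 -5.550e-02]]
[ 28.3  24.2  -7.3 105.2   6.3  53.4 -54.7]
[[126 122 124 128 125 125 124 125 127 127 126 125 126 125 127 127 126 126]
 [112 124 124 124 126 126 127 125 126 125 125 127 126 124 126 126 125 127]
 [106 114 121 128 125 126 127 125 125 125 126 122 125 126 126 127 125 129]
 [103 100 107 113 101 120 130 127 128 126 126 127 125 126 128 126 129 122]
 [101  98  99  99  84  79  89  99 115 130 127 130 127 126 127 129 126 125]
 [102  98 101 101  95  52  55  61  78  91  97 115 128 130 126 129 125  92]
 [100 100  97 101 100  49  58  54  50  55  62  79  99 100 132 130  88  71]
 [100 101  99 103  96  54  47  57  54  58  52  55  60  65  93  94  70  75]
 [ 98  97 100  99  99  68  66  68  69  56  56  56  53  54  67  73  74  73]
 [ 98 102 100 103  96  78  73  76  74  43  58  55  58  55  71  72  72  73]
 [103  99 100  99 102  92  65  64  57  46  57  55  57  59  84  73  72  74]
 [ 98 105 103 101  99 101  91  71  55  60  55  56  54  80  92  92  97  72]
 [ 71  78  88 101 103 102 102  95  53  57  56  56  71  91  92  97  95  71]
 [ 56  53  60  75  78  86 100 105  87  58  56  60  89  95  95  96  82  72]
 [ 59  55  54  53  57  65  73  81  93  89  54  80  95  92  96  89  76  72]
 [ 82  73  59  57  54  56  53  60  69  75  63  92  93  94  94  81  76  73]
 [150  85  81  66  76  61  55  54  54  53  79  93  94  98  86  81  73  68]]
[[ 92.69695944 143.02906431]]
```

```bash
python3 -c "
from h import *
W=load('w7');g=cv2.cvtColor(np.asarray(W['image']),cv2.COLOR_RGB2GRAY);print(g[128:158:1,80:106])
"
```

```text
[[115 115 114 115 114 113 113 113 112 112 111 111 109 102  94  86  80  71
   67  65  64  63  63  63  64  64]
 [115 115 115 115 114 114 113 113 113 111 108 103  99  92  84  75  70  66
   64  65  63  64  63  64  64  63]
 [115 115 115 115 114 114 113 112 109 107 100  91  85  79  73  69  66  65
   64  64  64  64  63  63  65  63]
 [114 115 115 114 114 113 111 107 102  96  87  78  72  69  67  66  64  63
   64  65  64  64  64  63  63  64]
 [115 115 115 114 113 111 106  98  87  77  70  66  63  63  63  64  64  64
   65  64  64  63  63  63  64  64]
 [115 115 114 113 110 104  96  84  71  62  56  54  56  57  59  61  62  63
   64  64  64  65  64  63  64  63]
 [115 115 113 110 104  92  77  65  56  52  50  50  49  50  53  55  60  62
   63  64  64  64  64  64  64  64]
 [114 114 112 106  95  79  63  55  54  55  56  56  54  50  50  51  54  58
   61  63  64  64  64  64  63  63]
 [113 112 106  97  83  69  58  59  64  68  70  69  67  60  54  51  50  54
   59  62  63  64  63  63  64  64]
 [110 106  98  86  72  62  62  69  75  79  81  80  77  72  63  55  51  51
   55  60  63  64  64  63  64  64]
 [106  96 
[... 1470 characters left out ...]
63  62  62
   63  62  62  62  62  62  62  62]
 [ 64  64  63  64  63  63  63  63  63  63  62  62  62  63  62  63  63  62
   62  63  62  61  62  62  63  63]
 [ 64  64  63  63  64  62  63  63  63  63  63  61  62  62  62  63  63  62
   62  63  62  63  61  62  63  62]
 [ 63  63  64  64  63  63  63  62  62  63  63  62  63  63  62  63  63  63
   62  62  63  62  63  62  62  63]
 [ 68  68  67  68  68  67  67  67  68  67  67  68  67  68  67  67  66  66
   65  65  65  65  65  64  65  65]
 [ 82  81  81  81  82  82  82  81  83  82  82  81  82  81  81  80  79  79
   79  78  77  77  77  77  77  77]
 [ 97  98  98  98  97  97  97  97  98  98  98  97  98  97  97  96  96  95
   95  94  94  93  93  93  94  94]]
```

```bash
python3 -c "
from h import *
A=load('w6');B=load('w7')
X=tri([(A,(271.4,83.3)),(B,(90.9,140.8))]);print(X)
for z in(33,34,36,38): print(z,onz(A,[(271.4,83.3)],z)-onz(B,[(90.9,140.8)],z))
print(tri([(A,(271.4,83.3)),(B,(90.9,140.8)),(load('side6'),(327,219.7))]))
tgt([500,-285,34],17.8)"
```

```text
(array([ 512.60775739, -128.96550126,   35.15462458]), [np.float64(0.07402506351237303), np.float64(0.0740250635124199)])
33 [[ 0.86891343 -0.83293895  0.        ]]
34 [[ 0.51817168 -0.40160984  0.        ]]
36 [[-0.18331183  0.46104837  0.        ]]
38 [[-0.88479533  1.32370659  0.        ]]
(array([ 512.94546137, -128.46963562,   34.3354139 ]), [np.float64(0.46618676827439026), np.float64(0.6269743780476035), np.float64(1.0059182696140154)])
PLAN 1.17 11.72 -0.55 0.056 -0.005 0.001
```

>>> step_arm(plan="1.2 4 -0.5 0 0 0 0;1.2 8 -0.5 0 0 0 0;1.2 10.5 -0.5 0 0 0 0;1.2 11.3 -0.5 0 0 0 0;1.2 11.6 -0.5 0 0 0 0;1.2 11.8 -0.5 0 0 0 0;1.2 12 -0.5 0 0 0 0;1.2 12 -0.5 0 0 0 0")

```text
clock: 9.85
position: [501.1, -285.4, 32.3]
tool_rot: [[0.301, -0.051, 0.952], [-0.953, -0.018, 0.301], [0.002, -0.999, -0.054]]
force: [-0.3, 0.0, -3.7]
opening: 16.0
```

>>> step_arm(plan="0 0.1 0 0 0 0 0;0 0.2 0 0 0 0 0")

```text
clock: 10.05
position: [501.5, -285.6, 30.9]
tool_rot: [[0.301, -0.05, 0.952], [-0.953, -0.019, 0.301], [0.003, -0.999, -0.053]]
force: [0.2, -0.0, -4.1]
opening: 15.8
```

>>> step_arm(plan="0 0.2 0 0 0 0 0;0 0.4 0 0 0 0 0;0 0.4 0 0 0 0 0")

```text
clock: 10.35
position: [500.6, -286.3, 28.8]
tool_rot: [[0.301, -0.051, 0.952], [-0.954, -0.02, 0.3], [0.003, -0.998, -0.055]]
force: [-5.7, 1.1, 11.9]
opening: 15.8
```

```bash
python3 -c "
from h import *
snap('side','side8');st();cv2.imwrite('pics/v11.png',crop('side8',310,140,430,250,5))"
```

```text
clk 10.4 pos [ 500.6 -286.2   28.8] F [-5.8  1.2 11.3] T [0.38 1.18 0.08] op 15.563988383512939
[[ 0.3008 -0.051   0.9523]
 [-0.9537 -0.0196  0.3002]
 [ 0.0033 -0.9985 -0.0546]]
[ 28.8  33.7  -5.8 109.4   8.6  39.6 -55.3]
```

>>> step_arm(plan="0 -0.1 0 0 0 0 1;0 -0.1 0 0 0 0 1;0 -0.1 0 0 0 0 1;0 -0.1 0 0 0 0 1;0 -0.1 0 0 0 0 1;0 -2 0 0 0 0 1;0 -6 0 0 0 0 1;0 -10 0 0.05 0 0 1")

```text
clock: 11.2
position: [506.8, -282.9, 128.9]
tool_rot: [[0.303, -0.003, 0.953], [-0.953, -0.003, 0.303], [0.002, -1.0, -0.004]]
force: [1.0, -0.7, -0.2]
opening: 72.0
```

```bash
python3 -c "
from h import *
st();W=snap('wrist','w8');S=snap('side','side9');st()
b=crop('side9',300,140,420,260,3.5)
cv2.imwrite('pics/v11.png',cv2.resize(np.hstack([cv2.imread('pics/w8.png'),b]),None,fx=.8,fy=.8))
# square estimate
T=load('top0');S=load('side0')
"
```

```text
clk 11.2 pos [ 506.8 -282.9  128.9] F [ 1.  -0.7 -0.2] T [-0.06 -0.06 -0.02] op 72.01467912325117
[[ 0.3033 -0.0032  0.9529]
 [-0.9529 -0.0029  0.3033]
 [ 0.0018 -1.     -0.004 ]]
[ 31.1  25.3  -8.1 106.9   4.9  48.3 -51.9]
clk 11.3 pos [ 508.4 -286.4  134. ] F [ 0.3 -1.   0.4] T [-0.02  0.01 -0.06] op 79.44682709224428
[[ 0.2996  0.0064  0.9541]
 [-0.954  -0.0093  0.2996]
 [ 0.0108 -0.9999  0.0033]]
[ 31.3  24.9  -8.1 106.7   5.   48.2 -51.9]
```

View pics/v11.png

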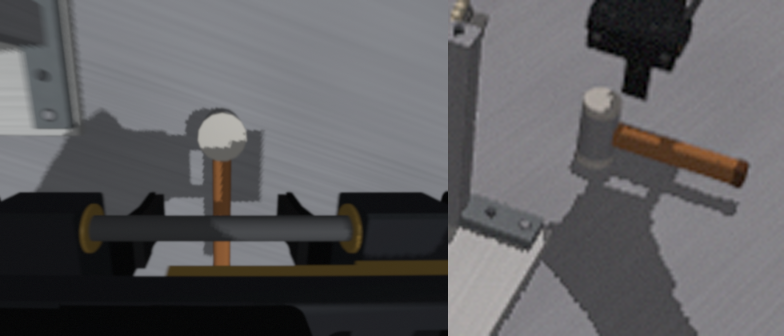

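```bash
python3 -c "
from h import *
A=load('w6');B=load('w7');C=load('w8')
g=cv2.cvtColor(np.asarray(C['image']),cv2.COLOR_RGB2GRAY)[130:154,48:74].astype(float);print(g[::2,::2].astype(int))
tgt([450,-100,290],75)"
```

```text
[[100 101 100 100 100  99 100 100  99 100 100  99 100]
 [100 101 100 100  99  99 100 100 100  99 100 100 100]
 [100 100  98  97  95  94  95  97  98  99 100 100 100]
 [100  97  94  90  85  81  78  79  84  91  96  99 100]
 [ 98  94  94  96  95  90  83  79  80  81  88  94  98]
 [ 97  96 101 107 112 115 114 108 100  91  87  89  94]
 [ 96  97 103 110 116 120 126 120 110 102  94  88  91]
 [ 97  98 103 109 116 122 128 121 114 106  98  89  91]
 [ 99  96 100 106 112 118 122 118 111 103  96  88  90]
 [ 99  96  94  97 101 104 104 104 100  96  90  86  91]
 [ 99  99  97  93  90  83  78  78  81  83  85  89  94]
 [ 99  99  99  98  96  93  90  88  88  89  92  95  96]]
PLAN -19.36 -15.81 0.06 0.002 -1.005 0.012
```

>>> step_arm(plan="0 -5 0 0 -0.15 0 1;0 -10 0 0 -0.3 0 1;-4 -14 0 0 -0.45 0 1;-8 -15.8 0 0 -0.6 0 1;-12 -15.8 0 0 -0.75 0 1;-16 -15.8 0 0 -0.9 0 1;-19.4 -15.8 0 0 -1 0 1;-19.4 -15.8 0 0 -1 0 1")

```text
clock: 12.1
position: [448.0, -95.0, 289.7]
tool_rot: [[0.967, 0.006, 0.255], [-0.255, -0.009, 0.967], [0.008, -1.0, -0.007]]
force: [-0.2, -0.5, 0.4]
opening: 87.0
```

```bash
python3 -c "
from h import *
A=load('w6');B=load('w7');C=load('w8')
print(tri([(A,(271.4,83.3)),(C,(60,143.6))]),tri([(A,(271.4,83.3)),(B,(90.9,140.8)),(C,(60,143.6))]))
st();tgt([540,170,250],135)"
```

```text
(array([ 512.65676502, -128.87315178,   38.45045502]), [np.float64(0.3202868965224368), np.float64(0.3202868965224482)]) (array([ 512.72419352, -128.9859986 ,   37.15953082]), [np.float64(0.22828645993852487), np.float64(0.9152944114799872), np.float64(0.899447901762312)])
clk 12.1 pos [448.  -95.  289.7] F [-0.2 -0.5  0.4] T [-0.01 -0.1  -0.  ] op 86.97364783960067
[[ 0.9669  0.0055  0.2549]
 [-0.2549 -0.0087  0.9669]
 [ 0.0076 -0.9999 -0.007 ]]
[ 30.1   4.9 -25.  111.2   2.8  64.  -10.9]
PLAN 2.11 3.79 28.00 0.010 -1.043 0.003
```

```bash
python3 -c "
from h import *
tgt([450,-215,290],75)"
```

```text
PLAN 3.25 0.08 -11.55 0.007 0.004 0.008
```

>>> step_arm(plan="1 0 -5 0.007 0 0.008 1;2 0 -10 0.007 0 0.008 1;3.2 0 -11.5 0.007 0 0.008 1;3.2 0 -11.5 0.007 0 0.008 1;3.2 0 -11.5 0.007 0 0.008 1;3.2 0 -11.5 0.007 0 0.008 1")

```text
clock: 12.7
position: [449.8, -213.0, 290.5]
tool_rot: [[0.967, -0.001, 0.253], [-0.253, 0.001, 0.967], [-0.001, -1.0, 0.001]]
force: [-0.9, -0.8, 0.5]
opening: 87.0
```

```bash
python3 -c "
from h import *
snap('wrist','p1');W=snap('wrist','p1');st();print(proj(W,[[512,-129,34],[519.6+17,-122,36]]))"
```

```text
clk 12.8 pos [ 449.8 -213.   290.7] F [-0.2  0.6 -0.2] T [ 0.02 -0.11  0.02] op 87.15778789839852
[[ 9.675e-01 -5.000e-04  2.527e-01]
 [-2.527e-01  3.000e-04  9.675e-01]
 [-6.000e-04 -1.000e+00  2.000e-04]]
[ 37.6   8.7 -19.1 106.6   3.1  65.2   2.7]
[[310.90983381  92.86795233]
 [331.48672654  80.34490161]]
```

>>> step_arm(plan="4 0 0 0 0 0 1;8 0 0 0 0 0 1;12 0 0 0 0 0 1;12 0 0 0 0 0 1;12 0 0 0 0 0 1;12 0 0 0 0 0 1")

```text
clock: 13.4
position: [564.9, -242.6, 290.7]
tool_rot: [[0.968, -0.001, 0.252], [-0.252, 0.0, 0.968], [-0.002, -1.0, -0.0]]
force: [-0.6, 0.7, -0.6]
opening: 87.1
```

```bash
python3 -c "
from h import *
snap('wrist','p2');W=snap('wrist','p2');st();print(proj(W,[[512,-129,34]]))
for t in('p1','p2'):
    W=load(t);c=proj(W,[[512,-129,34]])[0].astype(int);g=cv2.cvtColor(np.asarray(W['image']),cv2.COLOR_RGB2GRAY)
    print(c);print(g[c[1]-14:c[1]+14,c[0]-14:c[0]+34:1][::2])"
```

```text
clk 13.5 pos [ 564.9 -243.   291.2] F [-0.   0.4 -0.1] T [-0.02 -0.14 -0.01] op 86.79837970963307
[[ 9.676e-01 -6.000e-04  2.526e-01]
 [-2.526e-01 -2.000e-04  9.676e-01]
 [-5.000e-04 -1.000e+00 -3.000e-04]]
[ 33.5  20.2 -18.8  91.9   6.9  69.1  -1.3]
[[203.99667425  92.83304988]]
[310  92]
[[176 174 176 179 174 159 149 140 125 114 109 101  94  93  95  98  99  98
   99  99  99  99  98  97  98  99  99  99  99 100 100 100 100 100  99  93
   79  64  62  65  66  66  68  71  80  91  97  99]
 [140 128 129 139 137 116  99  91  84  85  84  83  85  92  94  95  96  97
   99  99  99  98  98  98  98  99  99 100 100 101 101 100  99 100 101 100
   94  84  71  68  69  72  80  88  95  98  99 100]
 [100  97  94  93  86  77  70  64  62  63  62  60  63  70  69  67  75  85
   90  96  99  99  99  99  98 100 100 100 100 101 100 101 100 100 100 102
  101  99  97  94  95  96  97  99 100 100 100 100]
 [ 90  82  72  65  60  57  56  56  55  55  55  55  55  56  55  56  58  62
   68  82  94  99  99  99  99  99 100 100 101 100 101 101 102 101 102 101
  102 102 101 100 101 100 101 100 100  99 100 101]
 [ 65  58  56
[... 3374 characters left out ...]
2 55 56 53 47 45 48 52 54 54
  54 54 54 53 54 54 54 54 53 55 54 52 50 49 50 54 60 63 66 66 67 66 67 67]
 [75 83 91 94 94 91 81 68 58 52 51 52 51 49 47 46 45 46 49 50 53 54 53 53
  54 54 54 53 54 53 53 53 52 49 47 49 55 59 63 66 67 67 66 67 67 68 67 66]
 [68 72 80 89 94 94 92 84 72 61 54 52 52 52 51 51 53 53 53 53 53 53 53 53
  53 53 53 53 52 52 49 48 50 55 59 63 65 67 67 68 69 67 67 68 67 67 67 67]
 [67 68 70 78 87 93 95 93 88 76 63 56 53 51 52 51 52 53 53 52 53 53 53 54
  53 53 51 48 48 49 54 60 63 66 67 67 67 67 68 69 69 69 68 69 67 67 67 67]
 [67 67 66 68 75 84 91 94 94 90 82 69 58 54 53 52 53 52 53 53 53 53 53 51
  49 48 48 54 59 62 65 67 67 67 67 67 67 68 68 68 68 68 68 68 68 68 67 68]]
```

```bash
python3 -c "
from h import *
print(tri([(load('p1'),(311,92.8)),(load('p2'),(204.2,92.8))]))
tgt([560,130,290],130)"
```

```text
(array([ 512.15770598, -128.95341276,   33.56062018]), [np.float64(0.01879900212866705), np.float64(0.018799002128692916)])
PLAN -9.89 0.11 35.96 0.000 -0.954 -0.001
```

>>> step_arm(plan="-1.2 0 4.5 0 -0.12 0 1;-2.5 0 9 0 -0.24 0 1;-3.7 0 13.5 0 -0.36 0 1;-5 0 18 0 -0.48 0 1;-6.2 0 22.5 0 -0.6 0 1;-7.5 0 27 0 -0.72 0 1;-8.7 0 31.5 0 -0.84 0 1;-9.9 0 36 0 -0.95 0 1")

```text
clock: 14.3
position: [559.1, 131.6, 291.9]
tool_rot: [[0.766, 0.001, -0.643], [0.643, -0.001, 0.766], [-0.0, -1.0, -0.002]]
force: [0.8, -0.2, -0.5]
opening: 86.8
```

```bash
python3 -c "
from h import *
st();tgt([608,284,200],161)"
```

```text
clk 14.3 pos [559.1 131.6 291.9] F [ 0.8 -0.2 -0.5] T [ 0.01 -0.18 -0.02] op 86.81306380866285
[[ 7.657e-01  9.000e-04 -6.432e-01]
 [ 6.432e-01 -1.400e-03  7.657e-01]
 [-2.000e-04 -1.000e+00 -1.700e-03]]
[ 11.8  19.  -37.5  96.5  12.4  68.8  11.3]
PLAN 13.55 9.18 8.54 0.002 -0.541 -0.001
```

>>> step_arm(plan="3 2 2 0 -0.12 0 1;6 4 4 0 -0.24 0 1;9 6 6 0 -0.36 0 1;12 8 8 0 -0.48 0 1;13.5 9 8.5 0 -0.54 0 1;13.5 9 8.5 0 -0.54 0 1;13.5 9 8.5 0 -0.54 0 1")

```text
clock: 15.0
position: [607.5, 282.6, 202.1]
tool_rot: [[0.327, 0.001, -0.945], [0.945, -0.002, 0.327], [-0.002, -1.0, -0.002]]
force: [-0.3, -0.9, 0.2]
opening: 87.0
```

```bash
python3 -c "
from h import *
W=snap('wrist','q1');W=snap('wrist','q1');st();
im=cv2.imread('pics/q1.png')
for y in range(0,420,50): cv2.line(im,(0,y),(6,y),(0,255,255),1)
cv2.imwrite('pics/v12.png',cv2.resize(im,None,fx=1.42,fy=1.42,interpolation=cv2.INTER_CUBIC))"
```

```text
clk 15.1 pos [608.1 282.  202.9] F [ 0.2 -0.7 -0.5] T [ 0.05 -0.14  0.02] op 86.78588524334037
[[ 0.3282  0.0027 -0.9446]
 [ 0.9446 -0.0023  0.3282]
 [-0.0012 -1.     -0.0033]]
[ -1.   34.1 -41.6  89.2  24.3  66.   23.1]
```

View pics/v12.png

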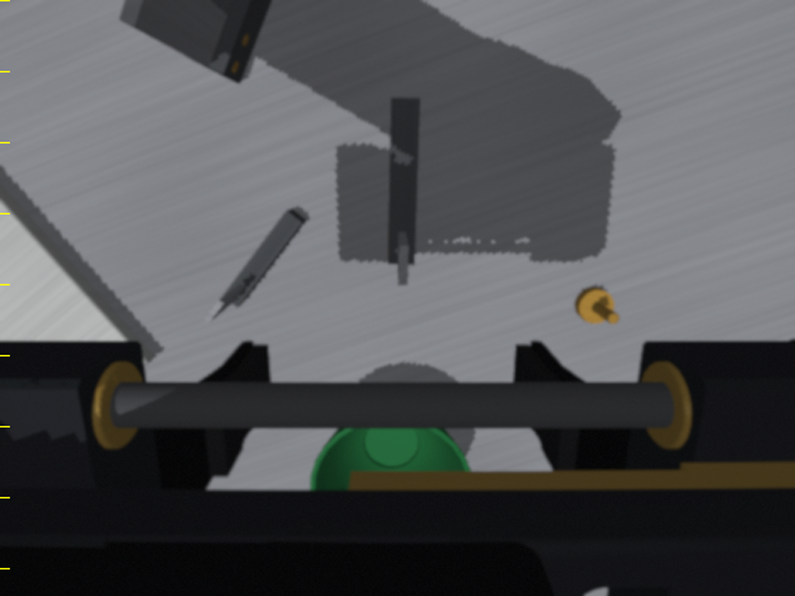

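```bash
python3 -c "
from h import *
W=load('q1');k=1.42
P=onz(W,[(405/k,98/k),(401/k,262.5/k)],24);d=P[1]-P[0];print(P,np.linalg.norm(d),np.degrees(np.arctan2(d[1],d[0])))
print('screw',onz(W,[(595/k,303/k)],10))
# second view: tri w/ top
T=load('top0')
t4=lambda x,y:(145+x/3.8,200+y/3.8)
print(tri([(W,(420/k,98/k)),(T,t4(20,190))]),tri([(W,(388/k,262/k)),(T,t4(102,62))]),tri([(W,(390/k,98/k)),(T,t4(48,203))]))
u=d/np.linalg.norm(d); g=P.mean(0)-18*u; print('grip',g)
g=P.mean(0)-18*u
tgt([g[0],g[1],130],np.degrees(np.arctan2(-d[1],-d[0])))
"
```

```text
[[504.84653441 325.51224917  24.        ]
 [602.05562748 289.7651585   24.        ]] 103.57346314202877 -20.190192177234135
screw [[678.06292325 411.33370538  10.        ]]
(array([507.61726571, 334.4664552 ,  12.897695  ]), [np.float64(1.2395099399833545), np.float64(1.2395099399832745)]) (array([599.39901767, 280.41355991,   2.74220036]), [np.float64(3.1550608961575475), np.float64(3.15506089615745)]) (array([499.55501983, 317.27093506,   3.76429014]), [np.float64(0.360165365035468), np.float64(0.36016536503566365)])
grip [536.55714284 313.85117962  24.        ]
PLAN 0.67 7.27 7.83 0.003 0.018 -0.001
```

>>> step_arm(plan="0.3 2 4 0 0.018 0 1;0.6 5 8 0 0.018 0 1;0.7 8 8.2 0 0.018 0 1;0.7 10 8.2 0 0.018 0 1;0.7 10 8.2 0 0.018 0 1;0.7 10 8.2 0 0.018 0 1")

```text
clock: 15.7
position: [534.1, 314.6, 103.9]
tool_rot: [[0.347, 0.004, -0.938], [0.938, -0.002, 0.347], [-0.001, -1.0, -0.005]]
force: [-0.4, 0.6, -0.2]
opening: 87.2
```

```bash
python3 -c "
from h import *
W=snap('wrist','q2');st();u=np.array([.9386,-.345]);c=np.array([553.45,307.64]);g=c-22*u;print(g)
tgt([*g,21],159.8); 
g=cv2.cvtColor(np.asarray(W['image']),cv2.COLOR_RGB2GRAY);
p=proj(W,[[*(c-52.5*u),24],[*(c-30*u),24]]);print(p)
for q in p.astype(int): print(q[0]-30,g[q[1],q[0]-30:q[0]+30])
q=p[0].astype(int);print(q[1]-15,g[q[1]-15:q[1]+15,q[0]])"
```

```text
clk 15.75 pos [534.4 315.1 104.5] F [ 0.5 -0.9 -0.2] T [ 0.12 -0.13 -0.01] op 87.11704104642591
[[ 3.467e-01  5.200e-03 -9.379e-01]
 [ 9.380e-01 -1.100e-03  3.467e-01]
 [ 7.000e-04 -1.000e+00 -5.300e-03]]
[ -6.5  35.7 -39.6 101.2  28.1  53.1  11.7]
[532.8008 315.23  ]
PLAN -0.05 8.35 0.20 0.005 -0.002 0.001
[[277.17277357 176.80235742]
 [277.17594087 209.75919195]]
247 [88 88 87 88 87 87 86 86 88 87 87 87 88 87 88 86 84 72 54 40 37 36 36 37
 37 36 36 36 37 36 35 37 36 36 36 36 37 36 36 36 36 37 41 56 76 87 90 90
 90 90 89 89 88 88 89 88 87 87 87 86]
247 [ 89  88  88  88  88  88  88  88  88  92 105 123 129 131 136 135 122  93
  64  48  45  45  44  44  46  46  45  45  45  45  44  45  45  45  45  44
  45  44  46  45  46  46  47  58  75  86  91 101 122 136 132 113  96  91
  90  93 109 130 138 133]
161 [90 90 90 90 89 88 89 88 88 87 82 67 49 39 36 35 39 43 45 46 46 46 46 46
 47 45 45 46 46 46]
```

>>> step_arm(plan="0 3 0.2 0.005 0 0 1;0 6 0.2 0.005 0 0 1;0 7.6 0.2 0.005 0 0 1;0 8.3 0.2 0.005 0 0 1;0 8.35 0.2 0.005 0 0 1;0 8.35 0.2 0.005 0 0 0;0 8.35 0.2 0.005 0 0 0;0 8.35 0.2 0.005 0 0 0")

```text
clock: 16.55
position: [533.6, 316.1, 22.0]
tool_rot: [[0.347, 0.002, -0.938], [0.938, 0.001, 0.347], [0.002, -1.0, -0.001]]
force: [-0.9, -0.3, -0.5]
opening: 70.9
```

>>> step_arm(plan="0 0 0 0 0 0 0;0 0 0 0 0 0 0;0 0 0 0 0 0 0;0 0 0 0 0 0 0;0 0 0 0 0 0 0;0 0 0 0 0 0 0;0 0 0 0 0 0 0;0 0 0 0 0 0 0")

```text
clock: 17.35
position: [533.5, 316.1, 22.0]
tool_rot: [[0.347, 0.002, -0.938], [0.938, 0.001, 0.347], [0.002, -1.0, -0.001]]
force: [0.0, -0.6, -0.3]
opening: 17.9
```

>>> step_arm(plan="0 0 0 0 0 0 0;0 0 0 0 0 0 0;0 0 0 0 0 0 0;0 -1 0 0 0 0 0;0 -4 0 0 0 0 0;0 -6 0 0 0 0 0;0 -8 0 0 0 0 0;0 -8 0 0 0 0 0")

```text
clock: 18.15
position: [534.4, 317.2, 104.8]
tool_rot: [[0.347, 0.006, -0.938], [0.938, 0.004, 0.347], [0.006, -1.0, -0.004]]
force: [0.0, 0.3, -3.5]
opening: 17.7
```

```bash
python3 -c "
from h import *
W=snap('wrist','q3');s=st()
xs=np.array([.305,-.952]);co=np.array([572.1,-90.9])+[.6,2.0];print('corner',co)
g=co-(20+52.5+22)*xs;print(g);tgt([*g,120],107.8)
tgt([540,150,130],135)"
```

```text
clk 18.2 pos [533.7 316.3 103. ] F [ 0.2 -0.4 -3.5] T [ 0.06 -0.    0.  ] op 17.77557233719036
[[ 0.347   0.0037 -0.9378]
 [ 0.9378  0.0025  0.3471]
 [ 0.0036 -1.     -0.0026]]
[ -6.4  35.8 -39.7 101.3  28.   52.8  11.6]
corner [572.7 -88.9]
[543.8775   1.064 ]
PLAN -29.21 -1.78 -11.90 0.001 0.906 0.005
PLAN -15.37 -2.74 -6.37 0.002 0.431 0.004
```

>>> step_arm(plan="-4 -2.5 -1.5 0 0.1 0 0;-8 -2.5 -3.3 0 0.22 0 0;-12 -2.5 -5 0 0.34 0 0;-16 -2.5 -6.5 0 0.45 0 0;-20 -2.3 -8.2 0 0.56 0 0;-24 -2.1 -9.8 0 0.68 0 0;-27 -1.9 -11 0 0.8 0 0;-29.2 -1.8 -11.9 0 0.9 0 0")

```text
clock: 19.0
position: [542.3, -2.5, 118.4]
tool_rot: [[0.953, 0.0, -0.304], [0.304, 0.001, 0.953], [0.0, -1.0, 0.001]]
force: [1.1, 0.2, -4.1]
opening: 17.7
```

```bash
python3 -c "
from h import *
s=st();g=np.array([543.88,1.06]);tgt([*g,120],107.8)
W=load('q3');im=cv2.cvtColor(np.asarray(W['image']),cv2.COLOR_RGB2GRAY);print(im[120:260:2,277]);
W=snap('wrist','q4');im=cv2.cvtColor(np.asarray(W['image']),cv2.COLOR_RGB2GRAY)
print(proj(W,[[605.8,88.9,20],[439.3,38.7,20],[572.7,-88.9,20]]))
print(im[40:300:12,10::28])"
```

```text
clk 19.0 pos [542.3  -2.5 118.4] F [ 1.1  0.2 -4.1] T [ 0.12 -0.08 -0.05] op 17.745746508462705
[[ 9.527e-01  0.000e+00 -3.038e-01]
 [ 3.038e-01  1.000e-03  9.527e-01]
 [ 3.000e-04 -1.000e+00  1.000e-03]]
[ 17.9  25.4 -28.1 111.5  16.   46.9  -1.2]
PLAN 0.26 -0.16 0.29 -0.001 -0.002 0.000
[111 111 110 109 108 109 109 108 110 110 107 106 108 110 111 111 113 113
 112 112 111 112 110 110 109 109 108 110 110 111 112 111 107 105 106 110
 110 111 112 105  65  47  47  46  46  46  53  57  57  58  57  58  58  58
  58  58  57  56  57  57  57  57  57  58  56  57  57  57  57  57]
[[404.50051305 120.67173264]
 [151.44801954 116.31390316]
 [279.38489054 325.18106949]]
[[ 90  86  89  89  88  90  93  91  89  90  88  87 153 154 154 158 160 154
  157 156]
 [ 91  87  89  90  89  90  91  90  91  89  88  87 154 154 156 156 157 156
  156 158]
 [ 89  89  92  89  89  90  92  91  91  90  88  87 151 157 157 157 158 155
  155 157]
 [155 135  91  89  90  90  92  92  91  90  89  87 153 159 157 158 159 157
  161 157]
 [156 160 161 126  91  90  91  91  89  90  90  88 153 124 159 156 159 157
  157 157]
 [156 158 15
[... 733 characters left out ...]
 162 158
  160 162]
 [154 158 156 160 158 161 209 212 117  36  36 115 204 204 200 161 158 159
  160 160]
 [154 156 156 160 155 161 211 212 210  45  46 204 204 204 177 160 158 160
  161 161]
 [154 159 160 160 156 157 213 211 210  46  47 204 206 206 163 161 158 158
  159 161]
 [155 164 160 161  18  18  18  18 210  45  46 205  19  19  20  18 159 159
  160 160]
 [156 164 159 160  20  19  19  17 185  45  46 195  20  21  18  21 162 161
  159 161]
 [119 127 130  23  23  22  23  23  20  43  45  19  23  23  24  25  31 129
  124 118]
 [ 49  49  49  23  25  25  25  26  48  49  49  49  25  25  26  23  44  49
   49  49]
 [ 49  49  49  23  23  26  24  25  50  50  51  50  25  24  24  24  36  50
   49  50]]
```

```bash
python3 -c "
from h import *
W=load('q4');im=cv2.GaussianBlur(cv2.cvtColor(np.asarray(W['image']),cv2.COLOR_RGB2GRAY),(3,3),0).astype(float)
pts=[]
for c in list(range(175,320,5))+[360,365,370]:
    col=im[100:140,c]; i=np.where((col[:-1]<103)&(col[1:]>=103))[0]
    if len(i): i=i[0]; pts.append((c,100+i+(103-col[i])/(col[i+1]-col[i])))
P=onz(W,pts,20)[:,:2]
p=np.polyfit(P[:,0],P[:,1],1);r=P[:,1]-np.polyval(p,P[:,0]);k=abs(r)<1;p=np.polyfit(P[k,0],P[k,1],1);print(k.sum(),len(k),p,np.degrees(np.arctan(p[0])),P[0],P[-1],r.std())
# side edges
for name,cs,rows in(('L',(135,200),range(215,285,6)),('R',(370,425),range(215,285,6))):
    print(name)
    for rr in rows: 
        l=im[rr,cs[0]:cs[1]].astype(int);d=np.abs(np.diff(l));print(rr,[ (cs[0]+j,l[j],l[j+1]) for j in np.where(d>12)[0]])
"
```

```text
32 32 [  0.29545649 -91.07174891] 16.460117400618973 [454.81754791  43.30702678] [583.21565152  81.37859738] 0.16224129470675178
L
215 []
221 [(np.int64(160), np.int64(167), np.int64(181)), (np.int64(161), np.int64(181), np.int64(196))]
227 [(np.int64(161), np.int64(173), np.int64(190)), (np.int64(162), np.int64(190), np.int64(204))]
233 [(np.int64(161), np.int64(170), np.int64(185)), (np.int64(162), np.int64(185), np.int64(200))]
239 [(np.int64(162), np.int64(151), np.int64(164))]
245 []
251 []
257 []
263 []
269 []
275 []
281 []
R
215 [(np.int64(402), np.int64(188), np.int64(172))]
221 [(np.int64(401), np.int64(191), np.int64(177))]
227 [(np.int64(400), np.int64(195), np.int64(182))]
233 [(np.int64(400), np.int64(186), np.int64(173))]
239 []
245 []
251 []
257 []
263 []
269 []
275 []
281 []
```

```bash
python3 -c "
from h import *
W=load('q4');E=onz(W,[(161.5,227),(162,233),(400.7,227),(400.3,233)],20)[:,:2];print(E, np.linalg.norm(E[0]-E[2]))
a=np.radians(-73.3);xs=np.array([np.cos(a),np.sin(a)]);ys=np.array([-xs[1],xs[0]])
m=(E[0]+E[2])/2; f=np.array([520,0.29545649*520-91.07]) # on front edge
d=(m-f)@xs  # m distance behind front edge
fm=m-d*xs; print('front mid',fm,'corner',fm+163*xs,'centre',fm+100*xs,'pin',fm+183*xs-70*ys)
# tail position from q3 : TCP z at shot
W3=load('q3');P=onz(W3,[(277,212)],103+2+.8)[0];print(P, (P[:2]-[534,316.6])@np.array([-.938,.347]))
W4=load('q4');g=cv2.cvtColor(np.asarray(W4['image']),cv2.COLOR_RGB2GRAY);print(g[196:222,277])
"
```

```text
[[463.85229171 -36.90486873]
 [465.26088146 -41.38033841]
 [633.24578455  17.22959874]
 [634.80365812  12.79865555]] 177.83333766153086
front mid [526.26278912  64.44630158] corner [573.10255385 -91.67876508] centre [554.9988411 -31.3359479] pin [ 511.80218961 -130.95045137]
[506.19153299 327.36711036 105.8       ] 29.82052934687147
[120 118 111  92  64  44  37  37  37  35  38  36  36  36  36  39  42  45
  45  47  46  46  46  46  47  47]
```

```bash
python3 -c "
from h import *
st();tgt([548,-7,48],106.7)"
```

```text
clk 19.05 pos [542.4  -7.  118.1] F [-0.3 -4.1 -3.8] T [-0.46 -0.   -0.02] op 17.712030345168543
[[ 9.549e-01 -8.000e-04 -2.969e-01]
 [ 2.969e-01 -2.500e-03  9.549e-01]
 [-1.500e-03 -1.000e+00 -2.200e-03]]
[ 18.1  25.4 -27.8 111.5  16.1  46.9  -1.3]
PLAN 0.55 7.01 -0.15 0.002 0.010 -0.002
```

>>> step_arm(plan="0.5 0 1 0.002 0.01 0 0;0.5 0 1 0.002 0.01 0 0;0.5 2.5 1 0.002 0.01 0 0;0.5 5 0.8 0.002 0.01 0 0;0.5 6.5 0.5 0.002 0.01 0 0;0.5 7 0.3 0.002 0.01 0 0;0.5 7 0.3 0.002 0.01 0 0")

```text
clock: 19.75
position: [545.9, -3.0, 47.4]
tool_rot: [[0.958, -0.003, -0.287], [0.287, -0.001, 0.958], [-0.003, -1.0, 0.0]]
force: [0.3, -0.7, -3.9]
opening: 17.7
```

```bash
python3 -c "
from h import *
st();tgt([548,-7,42],106.7)"
```

```text
clk 19.75 pos [545.9  -3.   47.4] F [ 0.3 -0.7 -3.9] T [ 0.13 -0.03 -0.  ] op 17.744338758217832
[[ 9.578e-01 -2.800e-03 -2.875e-01]
 [ 2.875e-01 -6.000e-04  9.578e-01]
 [-2.800e-03 -1.000e+00  2.000e-04]]
[ 15.1  31.5 -24.9 113.6  20.3  39.4  -5.8]
PLAN 0.08 0.54 -0.44 -0.000 0.000 -0.003
```

Lower gently onto the bed.

>>> step_arm(plan="0 0.3 0 0 0 -0.003 0;0 0.5 0 0 0 -0.003 0;0 0.65 0 0 0 -0.003 0;0 0.75 0 0 0 -0.003 0;0 0.75 0 0 0 -0.003 0")

```text
clock: 20.25
position: [546.4, -2.8, 41.9]
tool_rot: [[0.958, 0.001, -0.288], [0.288, -0.001, 0.958], [0.001, -1.0, -0.001]]
force: [-3.6, 0.6, 9.4]
opening: 18.0
```

>>> step_arm(plan="0 0.06 -0.5 0 0 0 0;0 0.06 -0.9 0 0 0 0;0 0.06 -1.2 0 0 0 0;0 0.06 -1.3 0 0 0 0;0 0.06 -1.3 0 0 0 0")

```text
clock: 20.75
position: [550.7, -14.2, 41.9]
tool_rot: [[0.958, 0.003, -0.288], [0.288, 0.0, 0.958], [0.003, -1.0, -0.0]]
force: [-0.7, 4.5, 5.0]
opening: 17.9
```

>>> step_arm(plan="0 0.05 -0.2 0 0 0 0;0 0.05 -0.35 0 0 0 0;0 0.05 -0.5 0 0 0 0;0 0.05 -0.5 0 0 0 0")

```text
clock: 21.15
position: [552.2, -17.2, 41.9]
tool_rot: [[0.957, 0.003, -0.29], [0.29, 0.002, 0.957], [0.003, -1.0, 0.001]]
force: [-2.7, 6.3, 5.4]
opening: 18.0
```

>>> step_arm(plan="0 0.05 -0.2 0 0 0 0;0 0.05 -0.3 0 0 0 0;0 0.05 -0.4 0 0 0 0;0 0.05 -0.4 0 0 0 0")

```text
clock: 21.55
position: [552.3, -17.3, 41.9]
tool_rot: [[0.956, 0.001, -0.292], [0.292, 0.006, 0.956], [0.003, -1.0, 0.005]]
force: [-5.2, 9.0, 8.0]
opening: 17.7
```

>>> step_arm(plan="0 0.08 -0.3 0 0 0 0;0 0.08 -0.5 0 0 0 0;0 0.08 -0.6 0 0 0 0;0 0.08 -0.6 0 0 0 0;0 0.08 -0.6 0 0 0 0;0 0.08 -0.6 0 0 0 0")

```text
clock: 22.15
position: [552.3, -17.4, 41.9]
tool_rot: [[0.955, -0.002, -0.295], [0.295, 0.011, 0.955], [0.002, -1.0, 0.011]]
force: [-6.5, 13.1, 11.9]
opening: 17.4
```

```bash
python3 -c "
from h import *
W=snap('wrist','z1');W=snap('wrist','z1');s=st();snap('top','ztop');snap('side','zside')
im=cv2.GaussianBlur(cv2.cvtColor(np.asarray(W['image']),cv2.COLOR_RGB2GRAY),(3,3),0).astype(float)
print(proj(W,[[605.8,88.9,20],[439.3,38.7,20],[553,-17,44]]));print(im[0:300:10,20::26].astype(int))
S=load('zside');S0=load('side0')
# mallet / bystander pixel differences in top view
d=np.abs(load('ztop')['image'].astype(int)-load('top0')['image'].astype(int)).max(2)
for n,(x,y) in dict(bowl=(185,160),burr=(283,138),shade=(388,152),screw=(124,188)).items(): print(n,np.median(d[y-18:y+18,x-18:x+18]),np.percentile(d[y-18:y+18,x-18:x+18],95))
"
```

```text
clk 22.25 pos [552.3 -17.4  41.9] F [-9.  12.2 11.4] T [ 2.53  1.52 -0.07] op 17.68383919075997
[[ 0.9555 -0.0019 -0.2949]
 [ 0.2949  0.0114  0.9554]
 [ 0.0016 -0.9999  0.0114]]
[ 17.1  32.5 -25.2 112.8  20.2  39.   -3.4]
[[454.40481723  81.58980594]
 [ 78.9904924   78.72795685]
 [278.28921927 274.65559533]]
[[ 91  91  93  94  96  95  94  93  95  91  93  91  90 159 162 164 161 163
  165 162 161]
 [ 91  92  93  94  95  96  95  93  95  92  92  90  91 158 162 164 160 161
  161 160 160]
 [ 92  93  93  94  94  95  95  93  95  93  91  92  91 156 160 163 162 167
  161 161 159]
 [ 93  94  93  94  94  92  95  93  94  93  92  91  92 158 157 163 163 164
  160 164 163]
 [ 94  94  93  94  95  93  95  91  93  93  92  92  94 161 159 162 163 163
  164 162 163]
 [ 94  94  93  94  93  95  94  92  95  94  94  91  93 159 163 161 160 160
  168 167 160]
 [ 94  95  94  95  93  95  94  95  94  94  94  93  93 158 165 165 165 165
  165 163 159]
 [ 94  96  94  95  95  94  93  95  94  91  92  93  93 159 159 157 160 165
  162 161 161]
 [ 93  96  93 119 122 120 117 118 119 120 120 124 118 199 202 200 196 191
  16
[... 1242 characters left out ...]
  166 165 164]
 [163 162 162 160 123 122 123 125 121 112  48 120 120 215 209 119 119 161
  166 161 163]
 [165 164 163 159  74  74  76  77 121 109  47  65  75  79  78  72 118 163
  166 165 167]
 [166 164 165 160  21  20  20  20 117  21  47  11  20  20  20  20  19 167
  163 164 164]
 [166 164 166  43  20  20  20  20 108  20  47  16  62  20  20  20  20 165
  168 166 165]
 [ 56  58  60  25  25  25  25  25  42  39  43  39  78  25  25  25  25  35
   60  58  56]
 [ 51  51  51  26  25  26  26  26  50  51  51  51  80  26  26  25  26  46
   51  51  51]
 [ 52  52  52  25  25  26  26  26  53  53  53  53  80  27  26  26  26  46
   52  53  52]]
bowl 11.0 14.0
burr 15.0 17.0
shade 15.0 17.0
screw 16.0 18.0
```

```bash
python3 -c "
from h import *
W=load('z1');im=cv2.GaussianBlur(cv2.cvtColor(np.asarray(W['image']),cv2.COLOR_RGB2GRAY),(3,3),0).astype(float)
def cross(v,o,th):
    i=np.where((v[:-1]-th)*(v[1:]-th)<=0)[0]; return [o+j+(th-v[j])/(v[j+1]-v[j]+1e-9) for j in i]
pts=[(c,cross(im[65:95,c],65,106)[0]) for c in range(105,330,5)]
P=onz(W,pts,20)[:,:2];p=np.polyfit(P[:,0],P[:,1],1);print('front edge deg',np.degrees(np.arctan(p[0])),(P[:,1]-np.polyval(p,P[:,0])).std())
L=[];R=[]
for r in range(208,238,3):
    x=cross(im[r,250:315],250,85);L.append((x[0],r));R.append((x[-1],r))
print(np.round(L[::3],1),np.round(R[::3],1))
for E in(L,R):
    Q=onz(W,E,44)[:,:2];q=np.polyfit(Q[:,1],Q[:,0],1);print('stock edge deg',np.degrees(np.arctan2(-1,-q[0])),np.std(Q[:,0]-np.polyval(q,Q[:,1])),Q[0],Q[-1])
print(cross(im[190:215,285],190,85))
m=im[200:235,285];print(m.astype(int))
s=monitor.sense();R_=np.array(s['tool_rot']);print('tool yaw',np.degrees(np.arctan2(R_[1,2],R_[0,2])))
"
```

```text
front edge deg 16.980254665614382 0.0605159735004576
[[255.8 208. ]
 [255.  217. ]
 [255.3 226. ]
 [255.3 235. ]] [[295.5 208. ]
 [296.2 217. ]
 [296.2 226. ]
 [296.  235. ]]
stock edge deg -73.88224877384373 0.08579582716286391 [534.48909717   9.81641498] [537.7153052   -1.97305228]
stock edge deg -71.72853000941613 0.0896530176646119 [550.8540226   14.87522515] [554.84426309   3.31943557]
[np.float64(199.16666666667362)]
[65 48 40 38 38 38 38 38 38 38 40 43 46 48 48 48 48 48 48 48 48 48 48 48
 48 48 48 48 48 48 48 48 48 48 48]
tool yaw 107.158307747885
```

```bash
python3 -c "
from h import *
W=load('z1');a=np.radians(-73.0);xs=np.array([np.cos(a),np.sin(a)]);ys=np.array([-xs[1],xs[0]])
f=onz(W,[(200,77.5)],20)[0,:2]
im=cv2.GaussianBlur(cv2.cvtColor(np.asarray(W['image']),cv2.COLOR_RGB2GRAY),(3,3),0).astype(float)
v=im[65:95,200];i=np.where((v[:-1]<106)&(v[1:]>=106))[0][0];f=onz(W,[(200,65+i+(106-v[i])/(v[i+1]-v[i]))],20)[0,:2]
for px,z in(((280,199.2),20),((280,211),44)): print(z,(onz(W,[px],z)[0,:2]-f)@xs)
E=onz(W,[(103,150),(437,150)],20)[:,:2];v=im[150,85:125];print(v.astype(int));v=im[150,405:450];print(v.astype(int))
Q=onz(W,[(275.7,226)],44)[0,:2];print('lat',(E-Q)@ys)
st()"
```

```text
20 57.816195510759776
44 57.80482277945062
[162 162 162 161 159 151 138 125 119 119 121 123 125 125 124 122 121 120
 120 121 121 120 120 121 121 121 121 121 122 122 123 124 123 122 121 120
 121 121 122 122]
[188 185 169 146 129 123 122 122 121 120 119 119 119 120 120 121 121 121
 122 123 123 123 122 122 121 121 121 121 121 120 119 119 120 121 122 123
 123 122 121 120 120 119 119 118 118]
lat [-83.69142578  78.1158969 ]
clk 22.35 pos [552.3 -17.4  41.9] F [-7.6 12.2 11.9] T [ 2.53  1.51 -0.15] op 17.55995757175345
[[ 0.9555 -0.0019 -0.295 ]
 [ 0.295   0.0114  0.9554]
 [ 0.0016 -0.9999  0.0114]]
[ 17.1  32.5 -25.2 112.8  20.2  39.   -3.4]
```

```bash
python3 -c "
from h import *
print(ctrl.close_job());st()"
```

```text
the job is handed in; nothing more can be done
None
the job is handed in; nothing more can be done
```

The pin is home, the mallet is back on the bench and let go, and the square is still gripped and pressed into the corner. I handed the job in at 22.35 s; it gives no verdict.

- **Pin:** I pressed it home with the mallet. The first push put about 11 N on it, and a second about 10.5 N, against the roughly 8 N it needs. The mallet pitched a few degrees in the grip both times. From two still wrist-camera views the pin's top is at 33.6 mm (home is 34 mm). Earlier measurements disagreed, at 35.2 mm and 38.5 mm. I took those wrist shots just after or during moves, so I trust the still ones.
- **Mallet:** I set it down to the right of the surveyor, about 90 mm from where it began. The last picture of it shows it standing free.
- **Square:** I took the middle one (about 104 mm measured, 105 mm stated); the others measured about 75 and 152 mm.
    - **Fit:** The stock's free end sits 57.8 mm from the bed's front edge at both the bed and the stock's top, where a seated square should read 58 mm. Yaw is within about 0.3° of the surveyor, by the mean of the stock's two edges, which differed by about 2°. Sideways it is a few mm off at most, only roughly measured.
    - **Force:** The bed takes about 15 N. The total forward push is about 14 N, which leaves at least 4–5 N on the column after friction. About 5 N of sideways push also remained, but the position was steady.
- **Other things:** The bowl, burr stand, shade holder and screw show no change in the top view.

I had used all 12 picture views by then, so I did not look at the final fit by eye. The seating checks come from image measurements, position and force. I did not measure the gap at the top of the blade directly.

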